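Wedge the rocking bench sealer steady

ROBOT

A 6-joint arm with a two-finger parallel gripper is mounted at the origin on the work surface. World frame = base frame: x ahead of the robot, y to its left, z up, the work surface at z = 0. Lengths are in m, angles in rad, forces in N, time in s.
With the tool pointing down it reaches from about 0.3 to 0.95 m from the base axis. Payload 3.1 kg.
Tool frame: the origin (TCP) lies at the very end of the fingers, on their centre line; the grasp point (between the pads) lies 19 mm behind it (manip.pinch_z is the distance from the TCP to the grasp point, in m); z points along the fingers, y is the line along which they close (so a half turn about z gives the same grasp; the last joint's range is limited). The gripper opens to 85 mm and grips with 20 to 120 N. Pads are 22 mm wide; open, the fingers measure 114 mm over their backs; the gripper's body (76 mm by 85 mm) begins 54 mm behind the grasp point. The pads swing forward as they close: fully open they stand 13 mm farther back than shut.
Start: joints at [-1.267, 0.308, 1.634, -0, 1.2, -0.07], TCP at [0.228, -0.582, 0.192] pointing down, gripper open.
Joint ranges: [-3.06, 3.06], [-0.79, 1.96], [0.05, 2.63], [-1.19, 4.34], [0.05, 2.64], [-2.94, 2.94]. Speed limits (rad/s): [2.79, 2.79, 3.14, 3.14, 3.14, 3.14].

INTERFACE

Orientations are given as a unit quaternion [x, y, z, w].
In Python, from cell import manip, camera, get_calibration gives the robot as it stands. The module is installed in compiled form; this text tells all that it offers.
- The arm moves only by the tool apply_moves, never from a script. Its argument "series" is a list of rows, each a list of 3 entries, a list of its own where there are three numbers: the opening, from 0 (shut) to 1 (fully open), then the shift along the tool's x, y, z in cm, then the turn about the tool's z in rad. In form: [[fingers, [dx, dy, dz], yaw], ...]. A call has 1 to 5 rows; each row is the pose to reach, as a shift and turn from the pose commanded when the call began, along the tool's axes at that moment; what a row does not reach only later rows make up. A row lasts 1/10 s, in which the tool goes at most 50 mm and 8.59 degrees, less where a joint would pass 70% of its speed; a pose out of reach is approached as far as the arm can. A call with a gripper value outside its range is refused whole. The fingers move at their own pace and stop on an object; "grip_force" is the grip in N (left out, the last holds). Time passes only in rows, so rows that repeat a pose let the fingers close. It gives the time, the measured TCP pose, the force, the opening and the grip force at its end, in the units of the state.
- manip.get_state(): the state, without advancing time (a new reading comes with each control period).
- camera(name): name is "scene" or "top" or "wrist"; returns the picture (420x560x3 uint8, blue, green, red); there is no depth.
- get_calibration(name): a dict with "mtx" (3x3 intrinsics, pixels), "R" (3x3) and "t" (3): a world point X has camera coordinates R X + t. Camera axes: x right, y down, z forward; pixel columns grow to the right and rows downward; lengths in m; the calibration is good to about 2 mm. A picture is of the moment at which its call begins: read the wrist's pose just before it. get_calibration takes no time and is no camera call; for the wrist camera it gives the pose at the moment of the call.
- manip.finish_job(): hands the job in; it is judged then, once.
The state is a dict: "time_s": time; "joints": joint angles; "dq": joint speeds; "effort": joint torques, N m; "ee_pos": TCP position; "orientation": TCP orientation; "force": force on the tool from outside, world axes, zero at the start; "moment": the same for the moment, N m; "gripper_width": finger opening in m; "finger_force": force on a finger pad.
Only numpy, scipy, OpenCV 4.12 (cv2) and the standard library are available. Lean on these libraries where they do the work, as an engineer would, in place of code of your own. Each camera call takes 0.05 s, during which the arm holds its last target. There are 200 camera calls.

TASK

The bench heat sealer rocks because the foot under its near left corner is too short: press down on that corner with a fingertip until it dips and you feel it rock, and let it come back. Then push on the thick end of the wooden wedge to slide it in under the short foot until it is just snug, without lifting the sealer off its other feet, and press firmly on the same corner again to check that it no longer rocks, then let go. Pick nothing up, do not shove the sealer along, and leave the other things alone.

Things in the scene. Friction and masses are not known exactly. Their poses are not given: they have to be found in the camera images.
- sealer: pale blue-grey painted bench heat sealer, 2 kg, loose: a box 130 (x) by 300 (y) mm. Origin on the table under its centre, z up; -x faces the robot, +y (robot's left) is the end with bare deck. Underside at 17, flat deck at 57, arm along the middle (to y +77) up to 98, knob up to 110 mm. Stands level on domed rubber feet, radius 10, at x +-52, y +-132; the one at x -52, y +132 is too short
- sealer_corner (a point): point on the deck where to press, almost over the short foot: x -50, y +128, z 57 mm from the sealer's origin. 2 to 4 N down here tips the sealer by 0.035 to 0.08 rad about the diagonal through the two neighbouring feet, until the short foot meets the table (this point sinks 3 to 7 mm); let go, it rocks back level. Axes as the sealer's
- foot_place (a point): point on the table straight under the centre of the short foot: x -52, y +132 mm from the sealer's origin. The foot's sole hangs 3.5 to 7.5 mm above it, different each time and not reported. With the wedge in the gap, pushing on takes rising force: about 4 N is snug, from about 7 N the sealer lifts off its other feet or slides. Axes as the sealer's
- wedge: plain brown wooden wedge, 50 g, lying flat: 45 wide (x), 120 long (y), 2 mm high at its thin end (-y, towards the short foot), rising evenly to 14 mm at its thick end (+y, upright face). Origin: centre of its underside. Starts in line with the foot along the sealer's y within 8 mm and 0.1 rad, thin end 25 to 85 mm short of it. Slides with under 1 N; snug, its thin end is 15 to 55 mm past the foot
- tumbler: drinking glass, 72 mm across, 90 mm high, leave alone; origin at the centre of its underside
- mug: white mug, 82 mm across, 92 mm high, leave alone; origin at the centre of its underside
- tape_roll: roll of clear tape lying flat, 92 mm across, 24 mm high, leave alone; origin at the centre of its underside
- marker: marker pen lying along its y, 130 mm long, 14 mm thick, leave alone; origin under its middle
- stapler: stapler, 130 mm along its y, 34 mm wide, 52 mm high, leave alone; origin under its middle
- jar: small amber jar, 52 mm across, 75 mm high, leave alone; origin at the centre of its underside
Not all that is in view belongs to the job. Several things have the shape of the wedge; the one meant has the colours described above.

How it is judged:
By the outcome, as a careful person would: the job done as asked, in the order asked, and still so for the second after the job is handed in, with the robot touching nothing.
It also fails if it takes over 56 s, if anything falls off the work surface, if the arm or the gripper's body presses on something with over 40 N, if the wrist force passes 120 N, or if a joint passes its speed limit or range.

## Working session

There is one attempt and no reset: what is moved stays moved. The work goes in short steps, Python scripts to look and compute and a tool call to move; the robot and the scene stay as the last step left them, time stands still between calls to the robot, and variables do not carry over. Pictures are saved under pics/ and viewed, at most 10 in all, crops included, and the job is handed in when it is done.

Besides the shell and the picture viewer there is one more tool, called after "Call:" as name([rows], argument=value, ...), one row to a line, values as JSON. apply_moves: Moves the arm, as the interface text tells. Its arguments: {"type":"object","properties":{"series":{"type":"array"},"grip_force":{"type":"number"}},"required":["series"]}

```bash
mkdir -p pics
python3 - <<'E'
from cell import manip,camera,get_calibration
import cv2
for n in("scene","top"):
    cv2.imwrite(f"pics/{n}.png",camera(n)); c=get_calibration(n); print(n,c)
s=manip.get_state();print(s)
E
```

```text
scene {'mtx': array([[545.75813851,   0.        , 276.68313194],
       [  0.        , 545.75813851, 205.00152555],
       [  0.        ,   0.        ,   1.        ]]), 'R': array([[-0.16829139,  0.98572357,  0.00520102],
       [ 0.77080785,  0.13488427, -0.62262468],
       [-0.61443736, -0.10077339, -0.78250333]]), 't': array([ 0.1044962 , -0.38595311,  1.62408202])}
top {'mtx': array([[488.38899317,   0.        , 283.01016848],
       [  0.        , 488.38899317, 207.6413595 ],
       [  0.        ,   0.        ,   1.        ]]), 'R': array([[ 0.01290675, -0.99988684,  0.00772787],
       [-0.99632229, -0.01351468, -0.08461235],
       [ 0.08470722, -0.00660738, -0.99638398]]), 't': array([-0.03056526,  0.57166913,  1.34312579])}
{'time_s': 0.1, 'joints': array([-1.26668524e+00,  3.08959673e-01,  1.63506528e+00, -3.66512669e-05,
        1.19967472e+00, -6.96748206e-02]), 'dq': array([-5.12998698e-04, -2.26482154e-03, -2.69030320e-03, -1.17623258e-03,
       -1.90243610e-03, -7.26464193e-06]), 'effort': array([-1.77276575e-03, -4.16409516e+01, -2.77644271e+01, -1.00557054e-04,
        4.00932578e-03, -2.56676549e-05]), 'ee_pos': array([ 0.22794368, -0.5810624 ,  0.19073312]), 'orientation': array([ 9.82584504e-01,  1.85813299e-01, -1.40162094e-04, -1.04428697e-03]), 'force': array([-0.42214533,  0.57297025, -0.13479388]), 'moment': array([ 0.02303806, -0.01212313, -0.04963246]), 'finger_force': 0.0, 'gripper_width': 0.08561266849364282}
```

View pics/top.png

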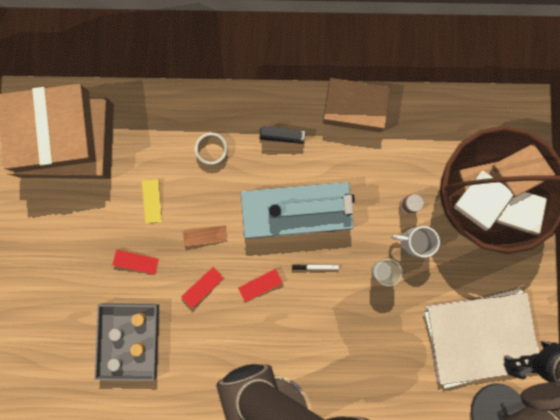

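View pics/scene.png

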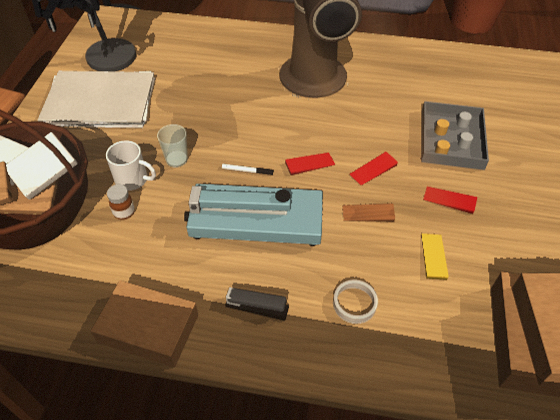

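Top view: the sealer is at about (297,210), with its bare-deck end on the left (+y). There are five wedge-shaped candidates: brown (205,236), yellow (152,200) and red (136,262), (202,288) and (260,285). The brown one fits: plain wood colour, and in line with the near left corner at about (245,235). I'll confirm it in an enlarged crop and measure.

```bash
cat > h.py <<'E'
import numpy as np,cv2
from cell import manip,camera,get_calibration
def ray(c,px,z):
    px=np.atleast_2d(px); d=np.c_[px,np.ones(len(px))]@np.linalg.inv(c["mtx"]).T@c["R"]
    C=-c["R"].T@c["t"]; return C+d*((z-C[2])/d[:,2])[:,None]
def proj(c,X):
    p=(np.atleast_2d(X)@c["R"].T+c["t"])@c["mtx"].T; return p[:,:2]/p[:,2:]
def big(m):
    return max(cv2.findContours(m,cv2.RETR_EXTERNAL,cv2.CHAIN_APPROX_NONE)[0],key=cv2.contourArea)
E
python3 - <<'E'
from h import *
im=cv2.imread("pics/top.png");c=get_calibration("top")
hsv=cv2.cvtColor(im,cv2.COLOR_BGR2HSV)
print("wedge",hsv[236,195:216:5],"table",hsv[250,195:216:8])
m=cv2.inRange(hsv,(80,40,60),(110,255,255)); k=big(m); r=cv2.minAreaRect(k);b=cv2.boxPoints(r)
print(r,b,ray(c,b,.057))
w=cv2.inRange(hsv,(0,90,60),(13,255,190));w[:222]=0;w[250:]=0;w[:,:178]=0;w[:,232:]=0
k=big(w); r2=cv2.minAreaRect(k);b2=cv2.boxPoints(r2);print(r2,b2,ray(c,b2,.008))
crop=cv2.resize(im[170:260,170:300],None,fx=6,fy=6,interpolation=cv2.INTER_CUBIC)
for bb,col in((b,(0,255,255)),(b2,(0,255,0))):
    cv2.polylines(crop,[np.int32((bb-[170,170]+.5)*6)],True,col,1)
cv2.imwrite("pics/c1.png",crop)
E
```

```text
wedge [[ 12 146 175]
 [ 12 145 176]
 [ 12 146 177]
 [ 12 147 173]
 [ 13 147 166]] table [[ 15 119 176]
 [ 16 120 182]
 [ 16 121 181]]Traceback (most recent call last):
  File "<stdin>", line 5, in <module>
  File "h.py", line 9, in big
    return max(cv2.findContours(m,cv2.RETR_EXTERNAL,cv2.CHAIN_APPROX_NONE)[0],key=cv2.contourArea)
ValueError: max() iterable argument is empty
```

```bash
cat > m1.py <<'E'
from h import *
im=cv2.imread("pics/top.png");c=get_calibration("top")
hsv=cv2.cvtColor(im,cv2.COLOR_BGR2HSV)
print(hsv[225,260:340:20],hsv[195,255])
m=cv2.inRange(hsv,(65,25,50),(125,255,255)); m[:170]=0;m[250:]=0;m[:,360:]=0
k=big(m); r=cv2.minAreaRect(k);b=cv2.boxPoints(r)
print(r,b,ray(c,b,.057))
w=cv2.inRange(hsv,(0,135,60),(13,255,190));w[:222]=0;w[250:]=0;w[:,:178]=0;w[:,232:]=0
w=cv2.morphologyEx(w,cv2.MORPH_OPEN,np.ones((3,3)))
k=big(w); r2=cv2.minAreaRect(k);b2=cv2.boxPoints(r2);print(r2,b2,ray(c,b2,.008))
crop=cv2.resize(im[170:260,170:300],None,fx=6,fy=6,interpolation=cv2.INTER_CUBIC)
for bb,col in((b,(0,255,255)),(b2,(0,255,0))):
    cv2.polylines(crop,[np.int32((bb-[170,170]+.5)*6)],True,col,1)
cv2.imwrite("pics/c1.png",crop)
E
python3 m1.py
```

```text
[[ 83  35 180]
 [ 84  34 114]
 [ 88  32 113]
 [ 84  33 146]] [ 84  34 179]
((296.39508056640625, 210.1090087890625), (45.888877868652344, 106.95069885253906), 85.10090637207031) [[241.15561 191.81526]
 [347.71558 182.68153]
 [351.63455 228.40276]
 [245.07458 237.53648]] [[ 0.61118635  0.09239625  0.057     ]
 [ 0.64048012 -0.19966634  0.057     ]
 [ 0.51499052 -0.21057157  0.057     ]
 [ 0.48633576  0.0792362   0.057     ]]
((204.51705932617188, 235.64505004882812), (15.890409469604492, 42.705474853515625), 83.2901611328125) [[182.38225 230.24916]
 [224.79521 225.25938]
 [226.65187 241.04094]
 [184.2389  246.03072]] [[0.50563481 0.25961947 0.008     ]
 [0.52128656 0.14054096 0.008     ]
 [0.47692157 0.13429868 0.008     ]
 [0.46137978 0.25306613 0.008     ]]
```

View pics/c1.png

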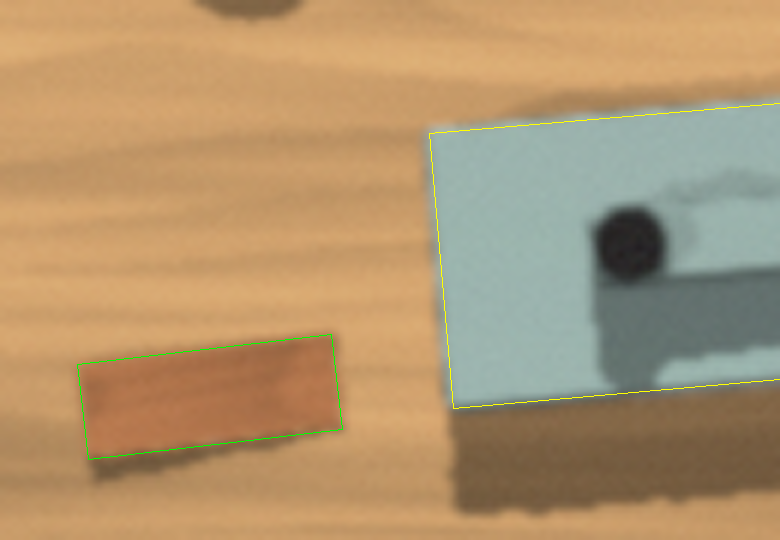

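The crop confirms it. The brown wedge is at crop px (80–342, 335–460), its thin end faces the sealer, and it lies in line with the near-left deck corner (453,408). Sealer yaw is about 0.10. I get the corner at about (0.501, 0.061) and the foot at (0.499, 0.065). The wedge's thick end is at about (0.484, 0.256), yaw about 0.13. Now I'll fly to above the corner with the fingers shut.

Call:
apply_moves([
  [0, [3.3, -3.3, 0], 0],
  [0, [6.5, -6.6, 0], 0],
  [0, [9.8, -10, 0], 0],
  [0, [13, -13.3, 0], 0],
  [0, [16.3, -16.6, 0], 0],
], grip_force=60)

```text
time_s: 0.6
ee_pos: [0.3194, -0.3657, 0.1913]
orientation: [0.983, 0.185, -0.0, -0.0]
force: [0.8, 1.2, -0.8]
gripper_width: 0.0122
finger_force: 0.0
```

Call:
apply_moves([
  [0, [3.3, -3.3, 0], 0],
  [0, [6.5, -6.6, 0], 0],
  [0, [9.8, -10, 0], 0],
  [0, [13, -13.3, 0], 0],
  [0, [16.3, -16.6, 0], 0],
])

```text
time_s: 1.1
ee_pos: [0.4105, -0.1518, 0.1917]
orientation: [0.983, 0.186, -0.0, -0.0]
force: [1.4, -0.6, -0.6]
gripper_width: 0.0001
finger_force: 0.0
```

Call:
apply_moves([
  [0, [3.3, -3.3, 0], 0],
  [0, [6.5, -6.6, 0], 0],
  [0, [9.8, -10, 0], 0],
  [0, [13, -13.3, 0], 0],
  [0, [16.3, -16.6, 0], 0],
])

```text
time_s: 1.6
ee_pos: [0.5016, 0.0622, 0.1916]
orientation: [0.983, 0.186, -0.0, 0.0]
force: [0.5, -0.0, 0.4]
gripper_width: -0.0001
finger_force: 0.0
```

Call:
apply_moves([
  [0, [0, 0, 0], -0.13],
  [0, [0, 0, 0], -0.26],
  [0, [0, 0, 0], -0.39],
  [0, [0, 0, 0], -0.52],
  [0, [0, 0, 0], -0.65],
])

```text
time_s: 2.1
ee_pos: [0.5011, 0.0605, 0.1913]
orientation: [0.87, 0.492, -0.001, -0.0]
force: [-0.1, -0.0, -0.4]
gripper_width: -0.0002
finger_force: 0.0
```

Call:
apply_moves([
  [0, [0, 0, 0], -0.13],
  [0, [0, 0, 0], -0.26],
  [0, [0, 0, 0], -0.39],
  [0, [0, 0, 0], -0.52],
  [0, [0, 0, 0], -0.65],
])

```text
time_s: 2.6
ee_pos: [0.501, 0.0603, 0.1913]
orientation: [0.668, 0.744, -0.0, -0.0]
force: [0.7, -0.7, 0.5]
gripper_width: 0.0
finger_force: 0.0
```

Call:
apply_moves([
  [0, [0, 0, 4], 0],
  [0, [0, 0, 8], 0],
  [0, [0, 0, 11], 0],
  [0, [0, 0, 12.5], 0],
  [0, [0, 0, 12.5], 0],
])

```text
time_s: 3.1
ee_pos: [0.498, 0.0602, 0.0636]
orientation: [0.67, 0.743, -0.003, -0.003]
force: [0.1, 0.5, 0.8]
gripper_width: 0.0003
finger_force: 0.0
```

Run:
```python
from h import *
cv2.imwrite("pics/s1.png",cv2.resize(camera("scene")[140:260,170:430],None,fx=3,fy=3))
s=manip.get_state();print(s["ee_pos"],s["force"])
```

```text
[0.49993154 0.06027275 0.06546223] [ 1.39882465 -0.91567223  0.75808544]
```

View pics/s1.png

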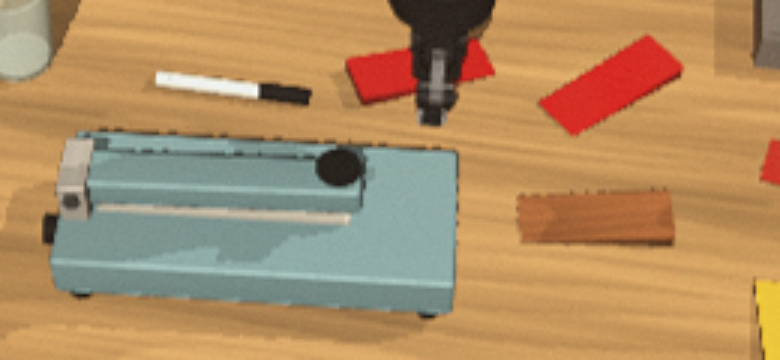

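The fingertip at crop (432,120) looks to be short of the deck's near edge (crop y≈150), on the robot's side. I'll check my position by projecting into both views.

Run:
```python
from h import *
c=get_calibration("scene")
print("tcp",proj(c,[.5,.0603,.0655]),"deckcorner",proj(c,[.4863,.0792,.057]))
print("measured deck corner ->",ray(c,[[170+456/3,140+150/3],[170+454/3,140+285/3]],.057))
print("measured tip ->",ray(c,[[170+432/3,140+122/3]],.0655))
b=np.array([[241.2,191.8],[245.1,237.5]]);
print(ray(get_calibration("top"),b,.057))
hs=cv2.cvtColor(cv2.imread("pics/scene.png"),cv2.COLOR_BGR2HSV)
m=cv2.inRange(hs,(75,25,50),(115,255,255));m[:170]=0;m[260:]=0;m[:,:180]=0;m[:,335:]=0
k=big(m);print(cv2.approxPolyDP(cv2.convexHull(k),3,True)[:,0])
```

```text
tcp [[311.40375885 190.61694414]] deckcorner [[320.00333801 189.6000107 ]]
measured deck corner -> [[0.48670801 0.08393198 0.057     ]
 [0.6146812  0.09756414 0.057     ]]
measured tip -> [[0.46874874 0.06236062 0.0655    ]]
[[0.61123008 0.09227562 0.057     ]
 [0.48643562 0.07916911 0.057     ]]
[[196 185]
 [321 191]
 [319 243]
 [189 235]
 [187 224]]
```

Run:
```python
from h import *
s=manip.get_state();print(s["ee_pos"],s["orientation"],s["force"])
a=camera("scene");w=camera("wrist");c=get_calibration("scene");cw=get_calibration("wrist")
p=s["ee_pos"]
for z in(0,.02,.04):print(z,proj(c,p+[0,0,z]),proj(cw,p+[0,0,z]))
A=cv2.resize(a[130:250,250:350],None,fx=5,fy=5)
cv2.circle(A,tuple(int(v) for v in (proj(c,p)[0]-[250,130])*5),4,(0,255,0),1)
cv2.circle(w,tuple(int(v) for v in proj(cw,p)[0]),4,(0,255,0),1)
cv2.imwrite("pics/s2.png",np.hstack([A,cv2.resize(w,(300,225)).repeat(1,0) if 0 else cv2.copyMakeBorder(cv2.resize(w,(300,225)),0,375,0,0,cv2.BORDER_CONSTANT)]))
```

```text
[0.49993154 0.06027275 0.06546223] [ 0.66977626  0.74256055 -0.00130911 -0.00136972] [ 1.39882465 -0.91567223  0.75808544]
0 [[311.39497535 190.60352651]] [[275.6139336  233.14656532]]
0.02 [[311.87731726 184.95913592]] [[275.30499395 246.01334712]]
0.04 [[312.37195037 179.17091306]] [[274.92260879 261.93900218]]
```

View pics/s2.png

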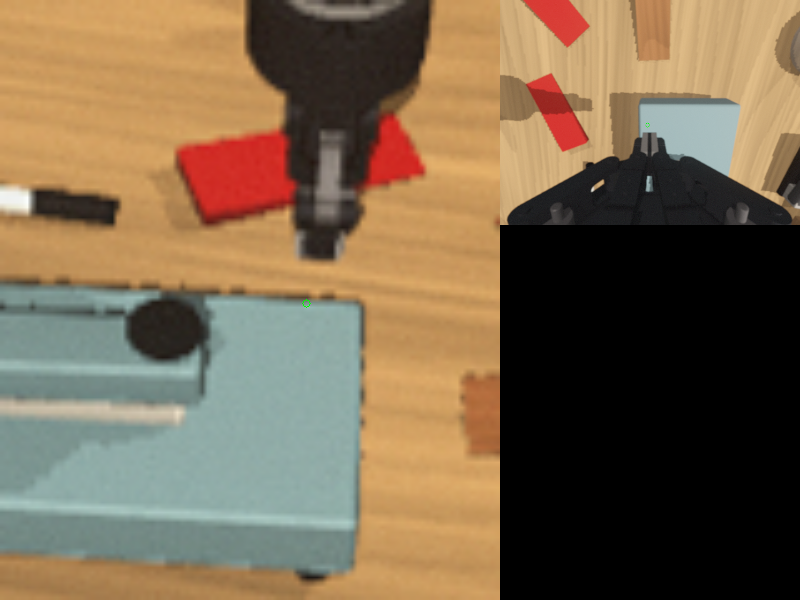

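Run:
```python
from h import *
c=get_calibration("scene");cw=get_calibration("wrist")
P=cv2.triangulatePoints(c["mtx"]@np.c_[c["R"],c["t"]],cw["mtx"]@np.c_[cw["R"],cw["t"]],np.array([[314.],[181.5]]),np.array([[276.],[246.]]))
print((P[:3]/P[3]).T)
print("deck corners by wrist",ray(cw,np.array([[640-500,100],[738-500,102]])*[560/300,420/225],.057), "wedge thin",ray(cw,np.array([[638-500,58],[669-500,58]])*[560/300,420/225],.002))
print(-cw["R"].T@cw["t"])
```

```text
[[0.49942776 0.06466054 0.09741483]]
deck corners by wrist [[0.48748673 0.08876449 0.057     ]
 [0.60851657 0.09877979 0.057     ]] wedge thin [[0.47725827 0.13790768 0.002     ]
 [0.52254764 0.14262116 0.002     ]]
[0.49392396 0.13679648 0.2497873 ]
```

The tip is over the corner laterally, but it looks about 25 mm higher than the reported TCP. I'll descend carefully and watch the force.

Call:
apply_moves([
  [0, [0.3, 0, 0.2], 0],
  [0, [0.3, 0, 0.4], 0],
  [0, [0.3, 0, 0.6], 0],
  [0, [0.3, 0, 0.8], 0],
  [0, [0.3, 0, 0.8], 0],
])

```text
time_s: 3.75
ee_pos: [0.501, 0.0633, 0.0587]
orientation: [0.67, 0.743, -0.0, -0.0]
force: [0.3, -0.5, 0.1]
gripper_width: 0.0
finger_force: 0.0
```

Call:
apply_moves([
  [0, [0, 0, 0.1], 0],
  [0, [0, 0, 0.2], 0],
  [0, [0, 0, 0.3], 0],
  [0, [0, 0, 0.3], 0],
])

```text
time_s: 4.15
ee_pos: [0.5011, 0.0633, 0.0557]
orientation: [0.67, 0.743, -0.0, -0.0]
force: [-0.5, 0.2, 0.6]
gripper_width: -0.0001
finger_force: 0.0
```

Call:
apply_moves([
  [0, [0, 0, 0.1], 0],
  [0, [0, 0, 0.2], 0],
  [0, [0, 0, 0.2], 0],
])

```text
time_s: 4.45
ee_pos: [0.5011, 0.0633, 0.0537]
orientation: [0.67, 0.743, -0.0, -0.0]
force: [0.2, 0.1, 1.3]
gripper_width: -0.0002
finger_force: 0.0
```

Call:
apply_moves([
  [0, [0, 0, 0.1], 0],
  [0, [0, 0, 0.2], 0],
  [0, [0, 0, 0.2], 0],
])

```text
time_s: 4.75
ee_pos: [0.5011, 0.0633, 0.0517]
orientation: [0.67, 0.743, -0.0, -0.0]
force: [-0.5, 0.1, 0.5]
gripper_width: -0.0002
finger_force: 0.0
```

Call:
apply_moves([
  [0, [0, 0, 0.1], 0],
  [0, [0, 0, 0.2], 0],
  [0, [0, 0, 0.3], 0],
  [0, [0, 0, 0.3], 0],
])

```text
time_s: 5.15
ee_pos: [0.501, 0.0633, 0.0487]
orientation: [0.67, 0.743, -0.0, -0.0]
force: [-0.8, 0.5, 0.0]
gripper_width: 0.0001
finger_force: 0.0
```

Run:
```python
from h import *
s=manip.get_state();a=camera("scene");b=camera("wrist");cv2.imwrite("pics/w3raw.png",b)
A=cv2.resize(a[150:250,255:355],(500,500),interpolation=cv2.INTER_CUBIC)
B=cv2.resize(b[130:330,180:380],(300,300))
cv2.imwrite("pics/s3.png",np.hstack([A,cv2.copyMakeBorder(B,0,200,0,0,cv2.BORDER_CONSTANT)]))
print(manip.get_state()["ee_pos"],s["force"],s["moment"], manip.pinch_z)
```

```text
[0.50122672 0.0632849  0.04881898] [-0.80523879  0.47243012  0.00697061] [0.02596525 0.01204543 0.00807381] 0.0187
```

View pics/s3.png

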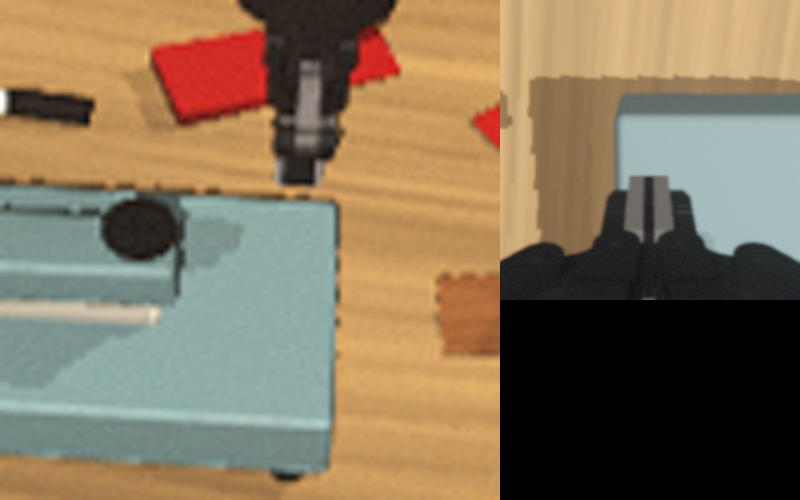

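The tip (crop (300,187)) is still about 2 cm above the deck, so the real fingertip is some 25–28 mm short of the reported TCP. I'll keep descending, guided by force.

Call:
apply_moves([
  [0, [0, 0, 0.3], 0],
  [0, [0, 0, 0.6], 0],
  [0, [0, 0, 0.9], 0],
  [0, [0, 0, 0.9], 0],
])

```text
time_s: 5.65
ee_pos: [0.5006, 0.0633, 0.0392]
orientation: [0.67, 0.743, -0.0, -0.001]
force: [0.8, 0.1, 1.0]
gripper_width: -0.0
finger_force: 0.0
```

Call:
apply_moves([
  [0, [0, 0, 0.1], 0],
  [0, [0, 0, 0.2], 0],
  [0, [0, 0, 0.2], 0],
])

```text
time_s: 5.95
ee_pos: [0.5012, 0.0633, 0.0378]
orientation: [0.67, 0.743, -0.0, -0.0]
force: [0.3, -0.9, 0.2]
gripper_width: 0.0
finger_force: 0.0
```

Call:
apply_moves([
  [0, [0, 0, 0.1], 0],
  [0, [0, 0, 0.2], 0],
  [0, [0, 0, 0.2], 0],
])

```text
time_s: 6.25
ee_pos: [0.5011, 0.0633, 0.0358]
orientation: [0.67, 0.743, -0.0, -0.0]
force: [-0.2, 0.5, -0.7]
gripper_width: 0.0003
finger_force: 0.0
```

Call:
apply_moves([
  [0, [0, 0, 0.1], 0],
  [0, [0, 0, 0.2], 0],
  [0, [0, 0, 0.2], 0],
])

```text
time_s: 6.55
ee_pos: [0.5011, 0.0633, 0.0337]
orientation: [0.67, 0.743, -0.0, -0.0]
force: [0.2, 0.2, -0.3]
gripper_width: 0.0
finger_force: 0.0
```

Call:
apply_moves([
  [0, [0, 0, 0.1], 0],
  [0, [0, 0, 0.2], 0],
  [0, [0, 0, 0.2], 0],
])

```text
time_s: 6.85
ee_pos: [0.5011, 0.0633, 0.0317]
orientation: [0.67, 0.743, -0.0, -0.0]
force: [0.0, 0.1, 0.1]
gripper_width: 0.0003
finger_force: 0.0
```

Call:
apply_moves([
  [0, [0, 0, 0.1], 0],
  [0, [0, 0, 0.2], 0],
  [0, [0, 0, 0.2], 0],
])

```text
time_s: 7.15
ee_pos: [0.5011, 0.0633, 0.0297]
orientation: [0.67, 0.743, -0.0, -0.0]
force: [-0.8, 0.5, 0.5]
gripper_width: 0.0
finger_force: 0.0
```

Call:
apply_moves([
  [0, [0, 0, 0.1], 0],
  [0, [0, 0, 0.2], 0],
  [0, [0, 0, 0.2], 0],
])

```text
time_s: 7.45
ee_pos: [0.5011, 0.0633, 0.0277]
orientation: [0.67, 0.743, -0.0, -0.0]
force: [-0.3, -1.0, 0.2]
gripper_width: 0.0002
finger_force: 0.0
```

Call:
apply_moves([
  [0, [0, 0, 0.1], 0],
  [0, [0, 0, 0.2], 0],
  [0, [0, 0, 0.2], 0],
])

```text
time_s: 7.75
ee_pos: [0.5011, 0.0633, 0.0257]
orientation: [0.67, 0.743, -0.0, -0.0]
force: [0.4, -0.2, -0.8]
gripper_width: -0.0002
finger_force: 0.0
```

Call:
apply_moves([
  [0, [0, 0, 0.1], 0],
  [0, [0, 0, 0.2], 0],
  [0, [0, 0, 0.2], 0],
])

```text
time_s: 8.05
ee_pos: [0.5011, 0.0633, 0.0237]
orientation: [0.67, 0.743, -0.0, -0.0]
force: [0.3, -1.1, -0.6]
gripper_width: -0.0002
finger_force: 0.0
```

Run:
```python
from h import *
s=manip.get_state();a=camera("scene");b=camera("wrist")
A=cv2.resize(a[150:250,255:355],(500,500),interpolation=cv2.INTER_CUBIC)
B=cv2.resize(b[130:330,180:380],(300,300))
cv2.imwrite("pics/s4.png",np.hstack([A,cv2.copyMakeBorder(B,0,200,0,0,cv2.BORDER_CONSTANT)]))
print(manip.get_state()["ee_pos"],s["force"],proj(get_calibration("scene"),s["ee_pos"]))
```

```text
[0.5012649  0.06331561 0.02383936] [ 0.31089551 -1.05740382 -0.60736104] [[311.6388229  202.49722006]]
```

View pics/s4.png

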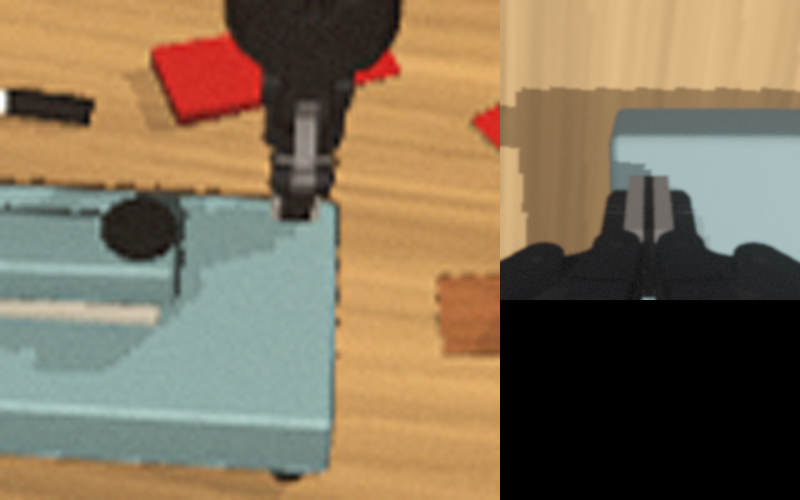

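The fingertip (crop (295,220)) is now just above the deck, with its shadow close by. The offset is about 30 mm.

Call:
apply_moves([
  [0, [0, 0, 0.1], 0],
  [0, [0, 0, 0.2], 0],
  [0, [0, 0, 0.2], 0],
])

```text
time_s: 8.45
ee_pos: [0.5011, 0.0633, 0.0217]
orientation: [0.67, 0.743, -0.0, -0.0]
force: [0.7, 0.2, -0.1]
gripper_width: -0.0001
finger_force: 0.0
```

Call:
apply_moves([
  [0, [0, 0, 0.1], 0],
  [0, [0, 0, 0.2], 0],
  [0, [0, 0, 0.2], 0],
])

```text
time_s: 8.75
ee_pos: [0.5011, 0.0633, 0.0197]
orientation: [0.67, 0.743, -0.0, -0.0]
force: [0.6, -0.2, 0.8]
gripper_width: 0.0004
finger_force: 0.0
```

Call:
apply_moves([
  [0, [0, 0, 0.1], 0],
  [0, [0, 0, 0.15], 0],
  [0, [0, 0, 0.15], 0],
])

```text
time_s: 9.05
ee_pos: [0.5012, 0.0633, 0.0183]
orientation: [0.67, 0.743, -0.0, -0.0]
force: [-0.1, 0.3, 0.2]
gripper_width: 0.0
finger_force: 0.0
```

Call:
apply_moves([
  [0, [0, 0, 0.1], 0],
  [0, [0, 0, 0.1], 0],
  [0, [0, 0, 0.1], 0],
])

```text
time_s: 9.35
ee_pos: [0.5013, 0.0633, 0.0173]
orientation: [0.67, 0.743, -0.0, -0.0]
force: [0.4, 0.0, -0.1]
gripper_width: 0.0002
finger_force: 0.0
```

Call:
apply_moves([
  [0, [0, 0, 0.1], 0],
  [0, [0, 0, 0.15], 0],
  [0, [0, 0, 0.15], 0],
])

```text
time_s: 9.65
ee_pos: [0.5008, 0.0635, 0.0159]
orientation: [0.67, 0.743, -0.0, -0.0]
force: [-1.3, 0.7, 2.7]
gripper_width: -0.0003
finger_force: 1.3
```

Call:
apply_moves([
  [0, [0, 0, 0.1], 0],
  [0, [0, 0, 0.15], 0],
  [0, [0, 0, 0.15], 0],
])

```text
time_s: 9.95
ee_pos: [0.501, 0.0633, 0.0142]
orientation: [0.67, 0.743, -0.0, -0.0]
force: [-0.5, 0.2, 1.8]
gripper_width: 0.0
finger_force: 1.3
```

Contact was at TCP z≈0.0165, and about 2 N is now tipping it. I'll continue in 1 mm steps to the stop.

Call:
apply_moves([
  [0, [0, 0, 0.1], 0],
  [0, [0, 0, 0.1], 0],
  [0, [0, 0, 0.1], 0],
])

```text
time_s: 10.25
ee_pos: [0.5012, 0.0633, 0.0135]
orientation: [0.67, 0.743, -0.0, -0.0]
force: [-3.8, -0.3, 4.7]
gripper_width: 0.0002
finger_force: 2.4
```

Call:
apply_moves([
  [0, [0, 0, 0.1], 0],
  [0, [0, 0, 0.1], 0],
  [0, [0, 0, 0.1], 0],
])

```text
time_s: 10.55
ee_pos: [0.5012, 0.0634, 0.0132]
orientation: [0.67, 0.743, -0.0, -0.0]
force: [-4.4, -0.0, 10.7]
gripper_width: 0.0
finger_force: 5.2
```

It's against the stop: the dip was about 3.3 mm and the force rose to 10 N. Releasing, then checking it came back.

Call:
apply_moves([
  [0, [0, 0, -0.2], 0],
  [0, [0, 0, -0.4], 0],
  [0, [0, 0, -0.6], 0],
  [0, [0, 0, -1.5], 0],
  [0, [0, 0, -4], 0],
])

```text
time_s: 11.05
ee_pos: [0.4986, 0.0631, 0.0508]
orientation: [0.67, 0.743, -0.002, -0.002]
force: [0.6, 0.8, 0.1]
gripper_width: 0.0
finger_force: 0.0
```

Call:
apply_moves([
  [0, [0, 0, -4], 0],
  [0, [0, 0, -8], 0],
  [0, [0, 0, -8], 0],
])

```text
time_s: 11.35
ee_pos: [0.507, 0.0636, 0.139]
orientation: [0.67, 0.743, 0.005, 0.005]
force: [1.8, 0.3, 0.1]
gripper_width: -0.0001
finger_force: 0.0
```

```bash
cat > m2.py <<'E'
from h import *
s=manip.get_state();c=get_calibration("scene");a=camera("scene");t=camera("top");ct=get_calibration("top");b=camera("wrist");cw=get_calibration("wrist")
print(s["ee_pos"],s["force"])
hs=cv2.cvtColor(a,cv2.COLOR_BGR2HSV)
m=cv2.inRange(hs,(75,25,50),(115,255,255));m[:170]=0;m[260:]=0;m[:,:180]=0;m[:,335:]=0
print("sealer scene hull",cv2.approxPolyDP(cv2.convexHull(big(m)),3,True)[:,0].tolist())
for n,im,cc,box in(("top",t,ct,(222,250,178,245)),("scene",a,c,(195,230,318,405)),("wrist",b,cw,(0,420,100,460))):
    h=cv2.cvtColor(im,cv2.COLOR_BGR2HSV)
    w=cv2.inRange(h,(0,128 if n!="wrist" else 100,60),(13,255,230)); w&=~cv2.inRange(h,(0,215,0),(8,255,255))
    z=np.zeros_like(w);z[box[0]:box[1],box[2]:box[3]]=255;w=cv2.morphologyEx(w&z,cv2.MORPH_OPEN,np.ones((3,3)))
    try:
        r=cv2.boxPoints(cv2.minAreaRect(big(w)));print(n,r.round().tolist(),ray(cc,r,.008)[:,:2].round(4).tolist())
    except ValueError:print(n,"none")
cv2.imwrite("pics/wlast.png",b);cv2.imwrite("pics/slast.png",a)
E
python3 m2.py
```

```text
[0.50695553 0.0635552  0.13903425] [1.76347498 0.30012969 0.14130017]
sealer scene hull [[187, 223], [200, 184], [321, 191], [320, 240], [315, 244], [189, 235]]
top [[184.0, 229.0], [203.0, 229.0], [203.0, 245.0], [184.0, 245.0]] [[0.5092, 0.2552], [0.5099, 0.2017], [0.465, 0.2005], [0.4643, 0.2538]]
scene [[343.0, 204.0], [394.0, 204.0], [394.0, 220.0], [343.0, 220.0]] [[0.48, 0.1373], [0.4589, 0.2579], [0.5074, 0.2597], [0.528, 0.1418]]
wrist [[93.0, 151.0], [133.0, 131.0], [187.0, 237.0], [147.0, 257.0]] [[0.3087, 0.0826], [0.3501, 0.1071], [0.405, -0.0022], [0.3599, -0.0321]]
```

The sealer is back to the same outline as before. Next I'll go behind the wedge's thick end and descend.

Call:
apply_moves([
  [0, [4.6, 0.1, 0], 0],
  [0, [9.2, 0.1, 0], 0],
  [0, [13.8, 0.2, 0], 0],
  [0, [18.4, 0.3, 0], 0],
  [0, [22.9, 0.3, 0], 0],
])

```text
time_s: 12.0
ee_pos: [0.4787, 0.2923, 0.13]
orientation: [0.67, 0.743, -0.002, -0.001]
force: [0.5, -0.4, 0.3]
gripper_width: -0.0001
finger_force: 0.0
```

Call:
apply_moves([
  [0, [0, 0, 3], 0],
  [0, [0, 0, 6], 0],
  [0, [0, 0, 9], 0],
  [0, [0, 0, 11], 0],
  [0, [0, 0, 11], 0],
])

```text
time_s: 12.5
ee_pos: [0.4752, 0.2887, 0.0167]
orientation: [0.67, 0.743, -0.006, -0.002]
force: [-1.2, -0.4, -0.3]
gripper_width: -0.0004
finger_force: 0.0
```

```bash
python3 m2.py
python3 - <<'E'
from h import *
a=cv2.imread("pics/slast.png");b=cv2.imread("pics/wlast.png")
A=cv2.resize(a[140:260,300:420],(480,480));B=cv2.resize(b,(320,240))
cv2.imwrite("pics/s5.png",np.hstack([A,cv2.copyMakeBorder(B,0,240,0,0,cv2.BORDER_CONSTANT)]))
print(manip.get_state()["ee_pos"])
E
```

```text
[0.47524296 0.28872739 0.0167482 ] [-1.18547328 -0.42670692 -0.3465462 ]
sealer scene hull [[189, 212], [200, 185], [321, 191], [320, 240], [310, 244], [189, 235], [187, 228]]
top [[182.0, 230.0], [225.0, 225.0], [227.0, 241.0], [184.0, 246.0]] [[0.5059, 0.2594], [0.5207, 0.1404], [0.4763, 0.1345], [0.4615, 0.2531]]
scene [[343.0, 204.0], [394.0, 204.0], [394.0, 221.0], [343.0, 221.0]] [[0.48, 0.1373], [0.4589, 0.2579], [0.5103, 0.2598], [0.5309, 0.142]]
wrist [[122.0, 148.0], [163.0, -21.0], [248.0, 0.0], [207.0, 169.0]] [[0.3735, 0.3352], [0.4009, 0.4311], [0.4488, 0.4261], [0.4289, 0.3274]]
[0.48057034 0.29125497 0.02215697]
```

View pics/s5.png

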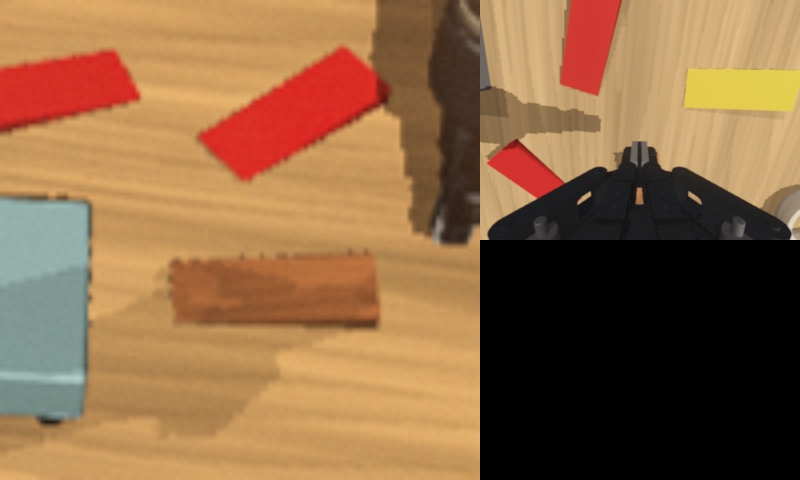

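The tip (crop (455,243)) is behind the thick end and well above the table. I'll descend until it just touches the table, then back off.

Call:
apply_moves([
  [0, [0, 0, 1.5], 0],
  [0, [0, 0, 3], 0],
  [0, [0, 0, 4.2], 0],
  [0, [0, 0, 4.2], 0],
  [0, [0, 0, 4.2], 0],
])

```text
time_s: 13.15
ee_pos: [0.4801, 0.2911, -0.0204]
orientation: [0.67, 0.743, -0.001, -0.0]
force: [-0.2, -0.3, -0.7]
gripper_width: -0.0003
finger_force: 0.0
```

Call:
apply_moves([
  [0, [0, 0, 0.1], 0],
  [0, [0, 0, 0.2], 0],
  [0, [0, 0, 0.3], 0],
  [0, [0, 0, 0.3], 0],
])

```text
time_s: 13.55
ee_pos: [0.4808, 0.2915, -0.0224]
orientation: [0.67, 0.743, 0.0, 0.0]
force: [0.8, -0.7, -0.3]
gripper_width: 0.0003
finger_force: 0.0
```

Call:
apply_moves([
  [0, [0, 0, 0.1], 0],
  [0, [0, 0, 0.2], 0],
  [0, [0, 0, 0.2], 0],
])

```text
time_s: 13.85
ee_pos: [0.4806, 0.2913, -0.0248]
orientation: [0.67, 0.743, -0.0, -0.0]
force: [0.0, 1.1, -0.2]
gripper_width: -0.0001
finger_force: 0.0
```

Call:
apply_moves([
  [0, [0, 0, 0.1], 0],
  [0, [0, 0, 0.2], 0],
  [0, [0, 0, 0.3], 0],
  [0, [0, 0, 0.3], 0],
])

```text
time_s: 14.25
ee_pos: [0.4805, 0.2913, -0.0278]
orientation: [0.67, 0.743, -0.0, -0.0]
force: [-0.2, -0.1, 0.2]
gripper_width: 0.0
finger_force: 0.0
```

Call:
apply_moves([
  [0, [0, 0, 0.1], 0],
  [0, [0, 0, 0.2], 0],
  [0, [0, 0, 0.3], 0],
  [0, [0, 0, 0.3], 0],
])

```text
time_s: 14.65
ee_pos: [0.4805, 0.2913, -0.0308]
orientation: [0.67, 0.743, -0.0, -0.0]
force: [0.2, -0.1, -0.2]
gripper_width: -0.0002
finger_force: 0.0
```

Run:
```python
from h import *
s=manip.get_state();b=camera("wrist");a=camera("scene");c=get_calibration("scene")
print(s["ee_pos"],s["force"])
g=cv2.cvtColor(a,cv2.COLOR_BGR2HSV)[...,2]
col=[ (x,int(np.where(g[185:235,x]<75)[0].max()+185) if (g[185:235,x]<75).any() else None) for x in range(402,424,2)];print(col)
for z in(0,.01,.03,.04):print(z,proj(c,s["ee_pos"]+[0,0,z]))
cv2.imwrite("pics/s6.png",np.hstack([cv2.resize(a[160:240,330:450],(600,400),interpolation=cv2.INTER_CUBIC)]))
```

```text
[ 0.48052489  0.29128369 -0.03082722] [ 0.16377614 -0.11067566 -0.15410765]
[(402, None), (404, 211), (406, 208), (408, 214), (410, 214), (412, 214), (414, 211), (416, 210), (418, 196), (420, 193), (422, 210)]
0 [[404.74961678 222.69977122]]
0.01 [[405.53281361 220.22249379]]
0.03 [[407.12749016 215.17847921]]
0.04 [[407.9393124  212.61065867]]
```

Call:
apply_moves([
  [0, [0, 0, 0.2], 0],
  [0, [0, 0, 0.4], 0],
  [0, [-0.7, 0, 0.4], 0],
  [0, [-1.4, 0, 0.4], 0],
  [0, [-2, 0, 0.4], 0],
])

```text
time_s: 15.25
ee_pos: [0.4827, 0.2707, -0.0347]
orientation: [0.67, 0.743, -0.0, -0.0]
force: [0.0, 0.6, -0.2]
gripper_width: -0.0002
finger_force: 0.0
```

Call:
apply_moves([
  [0, [-0.7, 0, 0], 0],
  [0, [-1.4, 0, 0], 0],
  [0, [-2.1, 0, 0], 0],
  [0, [-2.8, 0, 0], 0],
  [0, [-3.5, 0, 0], 0],
])

```text
time_s: 15.75
ee_pos: [0.4865, 0.2361, -0.0346]
orientation: [0.67, 0.743, 0.0, 0.0]
force: [0.8, 0.6, -0.4]
gripper_width: 0.0001
finger_force: 0.1
```

```bash
python3 m2.py
python3 - <<'E'
from h import *
a=cv2.imread("pics/slast.png")
cv2.imwrite("pics/s6.png",cv2.resize(a[160:260,300:425],(750,600),interpolation=cv2.INTER_CUBIC))
E
```

```text
[ 0.48647648  0.23606607 -0.03457166] [ 0.82411288  0.56605531 -0.37188274]
sealer scene hull [[189, 212], [200, 184], [321, 191], [319, 243], [195, 237], [188, 233]]
top [[194.0, 229.0], [236.0, 225.0], [238.0, 241.0], [195.0, 245.0]] [[0.5087, 0.228], [0.5212, 0.1086], [0.4768, 0.1036], [0.4644, 0.2227]]
scene [[330.0, 203.0], [380.0, 203.0], [380.0, 220.0], [330.0, 220.0]] [[0.4824, 0.1062], [0.4616, 0.2246], [0.513, 0.2273], [0.5332, 0.1117]]
wrist [[100.0, 0.0], [178.0, 0.0], [178.0, 66.0], [100.0, 66.0]] [[0.4022, 0.348], [0.4334, 0.3512], [0.4335, 0.3268], [0.4004, 0.3234]]
```

View pics/s6.png

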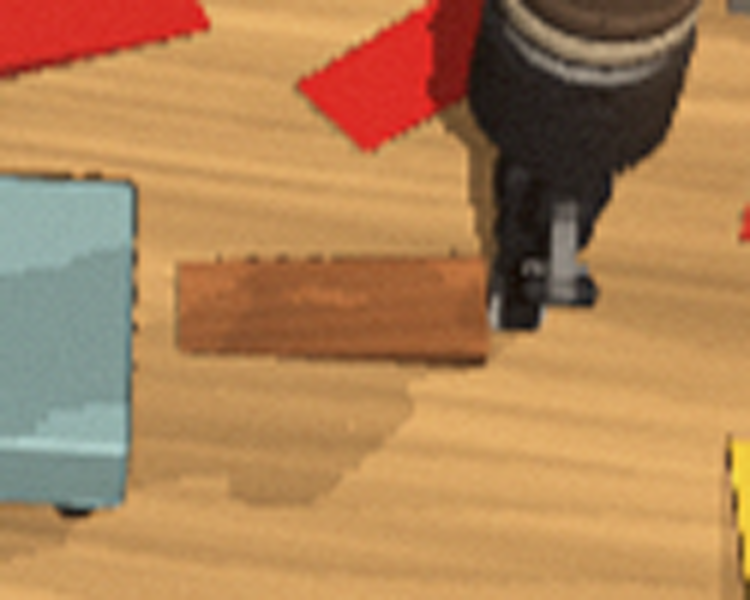

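The push works. The wedge is now square to the sealer (yaw 0.104) and about 4 mm off laterally, with its thin end about 40 mm from the foot and the tip on the middle of the thick face. I'll push 5 cm, then go in small steps.

Call:
apply_moves([
  [0, [-0.8, 0, 0], 0],
  [0, [-1.6, 0, 0], 0],
  [0, [-2.4, 0, 0], 0],
  [0, [-3.2, 0, 0], 0],
  [0, [-4, 0, 0], 0],
])

```text
time_s: 16.4
ee_pos: [0.4906, 0.1962, -0.0346]
orientation: [0.67, 0.743, 0.0, 0.0]
force: [-0.3, 1.0, 0.3]
gripper_width: -0.0002
finger_force: 0.3
```

Call:
apply_moves([
  [0, [-0.3, 0, 0], 0],
  [0, [-0.6, 0, 0], 0],
  [0, [-0.8, 0, 0], 0],
  [0, [-0.8, 0, 0], 0],
])

```text
time_s: 16.8
ee_pos: [0.4912, 0.1887, -0.0347]
orientation: [0.67, 0.743, -0.0, -0.0]
force: [0.0, -0.1, 0.5]
gripper_width: -0.0001
finger_force: 0.0
```

Call:
apply_moves([
  [0, [-0.1, 0, 0], 0],
  [0, [-0.2, 0, 0], 0],
  [0, [-0.3, 0, 0], 0],
  [0, [-0.3, 0, 0], 0],
])

```text
time_s: 17.2
ee_pos: [0.4916, 0.1859, -0.0347]
orientation: [0.67, 0.743, -0.0, -0.0]
force: [0.1, -0.4, -0.2]
gripper_width: 0.0003
finger_force: 0.0
```

Call:
apply_moves([
  [0, [-0.1, 0, 0], 0],
  [0, [-0.2, 0, 0], 0],
  [0, [-0.3, 0, 0], 0],
  [0, [-0.3, 0, 0], 0],
])

```text
time_s: 17.6
ee_pos: [0.4919, 0.1828, -0.0347]
orientation: [0.67, 0.743, -0.0, -0.0]
force: [-0.1, -0.1, 1.2]
gripper_width: 0.0001
finger_force: 0.0
```

Call:
apply_moves([
  [0, [-0.1, 0, 0], 0],
  [0, [-0.2, 0, 0], 0],
  [0, [-0.2, 0, 0], 0],
])

```text
time_s: 17.9
ee_pos: [0.4922, 0.1809, -0.0346]
orientation: [0.67, 0.743, 0.0, 0.0]
force: [-0.3, 0.4, 0.6]
gripper_width: -0.0001
finger_force: 0.0
```

Call:
apply_moves([
  [0, [-0.1, 0, 0], 0],
  [0, [-0.2, 0, 0], 0],
  [0, [-0.2, 0, 0], 0],
])

```text
time_s: 18.2
ee_pos: [0.4924, 0.179, -0.0346]
orientation: [0.67, 0.743, 0.0, -0.0]
force: [-0.2, 1.0, -0.2]
gripper_width: 0.0001
finger_force: 0.3
```

Call:
apply_moves([
  [0, [-0.1, 0, 0], 0],
  [0, [-0.2, 0, 0], 0],
  [0, [-0.2, 0, 0], 0],
])

```text
time_s: 18.5
ee_pos: [0.4926, 0.1771, -0.0346]
orientation: [0.67, 0.743, 0.0, -0.0]
force: [-0.2, 1.3, 0.6]
gripper_width: 0.0001
finger_force: 0.9
```

Call:
apply_moves([
  [0, [-0.1, 0, 0], 0],
  [0, [-0.1, 0, 0], 0],
  [0, [-0.1, 0, 0], 0],
])

```text
time_s: 18.8
ee_pos: [0.4927, 0.1761, -0.0346]
orientation: [0.67, 0.743, 0.0, 0.0]
force: [-0.1, 2.3, -0.2]
gripper_width: -0.0
finger_force: 1.3
```

Call:
apply_moves([
  [0, [-0.1, 0, 0], 0],
  [0, [-0.1, 0, 0], 0],
  [0, [-0.1, 0, 0], 0],
])

```text
time_s: 19.1
ee_pos: [0.4928, 0.1751, -0.0346]
orientation: [0.67, 0.743, 0.0, -0.0]
force: [0.1, 2.8, 0.2]
gripper_width: 0.0003
finger_force: 1.6
```

Call:
apply_moves([
  [0, [-0.1, 0, 0], 0],
  [0, [-0.1, 0, 0], 0],
  [0, [-0.1, 0, 0], 0],
])

```text
time_s: 19.4
ee_pos: [0.4929, 0.1741, -0.0346]
orientation: [0.67, 0.743, 0.0, 0.0]
force: [-0.3, 3.7, -1.3]
gripper_width: 0.0
finger_force: 1.9
```

Call:
apply_moves([
  [0, [-0.05, 0, 0], 0],
  [0, [-0.05, 0, 0], 0],
  [0, [-0.05, 0, 0], 0],
])

```text
time_s: 19.7
ee_pos: [0.4929, 0.1736, -0.0346]
orientation: [0.67, 0.743, 0.0, -0.0]
force: [-0.3, 4.8, -0.9]
gripper_width: 0.0003
finger_force: 2.3
```

Snug at about 4.4 N, with the thin end 22–25 mm past the foot. Backing off, rising and returning over the corner.

Call:
apply_moves([
  [0, [0.5, 0, 0], 0],
  [0, [1.5, 0, 0], 0],
  [0, [3, 0, 0], 0],
  [0, [3, 0, 0], 0],
])

```text
time_s: 20.1
ee_pos: [0.4899, 0.205, -0.0345]
orientation: [0.669, 0.743, 0.0, 0.0]
force: [0.4, -0.3, -0.1]
gripper_width: 0.0002
finger_force: 0.0
```

Call:
apply_moves([
  [0, [0, 0, -3], 0],
  [0, [0, 0, -6], 0],
  [0, [0, 0, -9], 0],
  [0, [0, 0, -11], 0],
  [0, [0, 0, -11], 0],
])

```text
time_s: 20.6
ee_pos: [0.4929, 0.2045, 0.0788]
orientation: [0.669, 0.743, 0.003, 0.002]
force: [0.7, -0.8, 0.4]
gripper_width: 0.0001
finger_force: 0.0
```

```bash
python3 m2.py
```

```text
[0.49290517 0.20449551 0.07881811] [ 0.68458916 -0.75284143  0.37733611]
sealer scene hull [[196, 185], [321, 191], [319, 243], [189, 235], [187, 224]]
top [[216.0, 227.0], [242.0, 225.0], [243.0, 241.0], [217.0, 243.0]] [[0.5153, 0.1651], [0.5224, 0.0922], [0.4779, 0.0876], [0.4709, 0.1603]]
scene [[322.0, 201.0], [354.0, 201.0], [354.0, 218.0], [322.0, 218.0]] [[0.4795, 0.0865], [0.4662, 0.1625], [0.5176, 0.1667], [0.5306, 0.0926]]
wrist [[64.0, 172.0], [101.0, 136.0], [186.0, 223.0], [149.0, 259.0]] [[0.3056, 0.2129], [0.3389, 0.2463], [0.4083, 0.1776], [0.3746, 0.1382]]
```

Call:
apply_moves([
  [0, [-4, -0.1, 0], 0],
  [0, [-8, -0.2, 0], 0],
  [0, [-12, -0.3, 0], 0],
  [0, [-14, -0.3, 0], 0],
  [0, [-14, -0.3, 0], 0],
])

```text
time_s: 21.25
ee_pos: [0.4997, 0.0614, 0.0734]
orientation: [0.671, 0.741, -0.002, -0.001]
force: [1.4, 0.3, 0.4]
gripper_width: 0.0001
finger_force: 0.0
```

Call:
apply_moves([
  [0, [0, 0, 2], 0],
  [0, [0, 0, 4], 0],
  [0, [0, 0, 4.5], 0],
  [0, [0, 0, 4.5], 0],
  [0, [0, 0, 4.5], 0],
])

```text
time_s: 21.75
ee_pos: [0.5013, 0.0644, 0.0304]
orientation: [0.669, 0.743, -0.0, -0.0]
force: [-0.1, 0.0, 0.0]
gripper_width: 0.0002
finger_force: 0.0
```

Call:
apply_moves([
  [0, [0, 0, 0.4], 0],
  [0, [0, 0, 0.8], 0],
  [0, [0, 0, 1.2], 0],
  [0, [0, 0, 1.2], 0],
])

```text
time_s: 22.15
ee_pos: [0.5007, 0.0637, 0.0179]
orientation: [0.67, 0.743, -0.0, -0.0]
force: [-1.2, -0.6, -0.3]
gripper_width: -0.0004
finger_force: 0.0
```

Call:
apply_moves([
  [0, [0, 0, 0.1], 0],
  [0, [0, 0, 0.15], 0],
  [0, [0, 0, 0.15], 0],
])

```text
time_s: 22.45
ee_pos: [0.5013, 0.0638, 0.0173]
orientation: [0.67, 0.743, -0.0, -0.0]
force: [-1.3, 0.3, 4.2]
gripper_width: -0.0001
finger_force: 2.2
```

Call:
apply_moves([
  [0, [0, 0, 0.05], 0],
  [0, [0, 0, 0.1], 0],
  [0, [0, 0, 0.1], 0],
])

```text
time_s: 22.75
ee_pos: [0.5013, 0.0638, 0.0172]
orientation: [0.67, 0.743, -0.0, -0.0]
force: [-4.1, -1.0, 11.3]
gripper_width: 0.0
finger_force: 5.4
```

It holds 11 N with no dip, so the rock is gone. I'll hold briefly, let go and retreat.

Call:
apply_moves([
  [0, [0, 0, 0], 0],
  [0, [0, 0, 0], 0],
  [0, [0, 0, 0], 0],
  [0, [0, 0, 0], 0],
])

```text
time_s: 23.15
ee_pos: [0.5013, 0.0638, 0.0172]
orientation: [0.67, 0.743, -0.0, -0.0]
force: [-4.3, -0.5, 11.4]
gripper_width: -0.0002
finger_force: 5.4
```

Call:
apply_moves([
  [0, [0, 0, -0.2], 0],
  [0, [0, 0, -0.5], 0],
  [0, [0, 0, -2], 0],
  [0, [0, 0, -5], 0],
  [0, [0, 0, -8], 0],
])

```text
time_s: 23.65
ee_pos: [0.5003, 0.0637, 0.0958]
orientation: [0.67, 0.743, -0.001, -0.001]
force: [1.1, 0.2, 0.1]
gripper_width: -0.0001
finger_force: 0.0
```

Call:
apply_moves([
  [0, [0, 0, -3], 0],
  [0, [0, 0, -5], 0],
  [0, [0, 0, -5], 0],
  [0, [0, 0, -5], 0],
  [0, [0, 0, -5], 0],
])

```text
time_s: 24.15
ee_pos: [0.4998, 0.0637, 0.1442]
orientation: [0.67, 0.743, -0.001, -0.001]
force: [-0.3, -0.2, 0.2]
gripper_width: -0.0001
finger_force: 0.0
```

```bash
python3 m2.py; python3 -c "
from cell import manip
print(manip.finish_job())"
```

```text
[0.499819   0.06372645 0.14418322] [-0.26990275 -0.2167628   0.1666348 ]
sealer scene hull [[196, 185], [321, 191], [319, 243], [190, 236], [187, 225]]
top none
scene [[323.0, 201.0], [354.0, 201.0], [354.0, 218.0], [323.0, 218.0]] [[0.4791, 0.0889], [0.4662, 0.1625], [0.5176, 0.1667], [0.5302, 0.0949]]
wrist [[87.0, 12.0], [124.0, -21.0], [202.0, 66.0], [164.0, 99.0]] [[0.3045, 0.2101], [0.3405, 0.2401], [0.4121, 0.1751], [0.3755, 0.1406]]
the job is handed in; nothing more can be done
None
```

The job is handed in after 24 s: the first press rocked the corner about 3 mm and it came back, the brown wedge was pushed in until snug at about 4.4 N, and the second press at 11 N met no rocking, with the sealer still in place in the camera view.

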